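# Restock the topping caddy by cap colour

### The job

Put the topping jars away in the wooden caddy: stand each jar upright, all the way down, in the well whose pad and tag have the colour of its cap, setting it down rather than dropping it. The jar and the shaker whose colour the caddy does not have, and the shot glass, stay standing where they are.

Things in the scene. Friction and masses are not known exactly. Their poses are not given: they have to be found in the camera images.
- caddy: Wooden caddy fixed to the counter, open on top, with three square wells side by side in one row. 76 mm (its x, the short way) by 216 mm (its y, along the row), walls 6 mm thick and 40 mm high, floor 8 mm thick. Each well is 64 x 64 mm inside; well centres lie at y = -70, 0 and +70 mm, x = 0. Origin: centre of the underside; its yaw differs by up to 0.3 rad from the world's.
- pad_red: Red floor pad, 60 x 60 x 3 mm, lying fixed on the floor of one of the caddy's wells, in the middle of it, with a red tag (34 mm wide, 22 mm high) on the outside of the caddy's front wall before that well. Which of the three wells it marks differs from start to start. Origin: centre of the pad's underside, 8 mm above the counter (its top is at 11 mm); axes parallel to the caddy's.
- pad_blue: Blue floor pad, 60 x 60 x 3 mm, lying fixed on the floor of one of the caddy's wells, in the middle of it, with a blue tag (34 mm wide, 22 mm high) on the outside of the caddy's front wall before that well. Which of the three wells it marks differs from start to start. Origin: centre of the pad's underside, 8 mm above the counter (its top is at 11 mm); axes parallel to the caddy's.
- pad_green: Green floor pad, 60 x 60 x 3 mm, lying fixed on the floor of one of the caddy's wells, in the middle of it, with a green tag (34 mm wide, 22 mm high) on the outside of the caddy's front wall before that well. Which of the three wells it marks differs from start to start. Origin: centre of the pad's underside, 8 mm above the counter (its top is at 11 mm); axes parallel to the caddy's.
- jar_red: Topping jar with a red cap, white body with a mostly brown label, upright, loose on the counter, 106 mm tall: body 42 mm in diameter, red cap 44.6 mm in diameter from 85 to 106 mm above the underside (grip it there, from above). 0.08 to 0.16 kg. Origin: centre of the underside, z up the axis; round, so yaw means nothing.
- jar_blue: Topping jar with a blue cap, white body with a paper label, upright, loose on the counter, 106 mm tall: body 42 mm in diameter, blue cap 44.6 mm in diameter from 85 to 106 mm above the underside (grip it there, from above). 0.08 to 0.16 kg. Origin: centre of the underside, z up the axis; round, so yaw means nothing.
- jar_green: Topping jar with a green cap, white body with a paper label, upright, loose on the counter, 106 mm tall: body 42 mm in diameter, green cap 44.6 mm in diameter from 85 to 106 mm above the underside (grip it there, from above). 0.08 to 0.16 kg. Origin: centre of the underside, z up the axis; round, so yaw means nothing.
- jar_yellow: Topping jar with a yellow cap, same shape as the blue- and green-capped ones, upright, loose on the counter, 106 mm tall: body 42 mm in diameter, yellow cap 44.6 mm in diameter from 85 to 106 mm above the underside (grip it there, from above). 0.08 to 0.16 kg. Origin: centre of the underside, z up the axis; round, so yaw means nothing. The caddy has no yellow pad.
- cocoa_shaker: Plain steel cocoa shaker, all grey, 43 mm in diameter, 92 mm tall, loose, standing upright. Origin: centre of the underside, z up. The caddy has no pad for it.
- shot_glass: Empty clear shot glass, 48 mm in diameter, 61 mm tall, loose, standing upright. Origin: centre of the underside, z up. (Tall solid things round the work: an espresso machine left of y = 0.5 m from x = 0.37 m on, syrup bottles beyond x = 0.78 m.)

How it is judged (in metres and radians):
At the end, for the whole second after the job is handed in: The red-, blue- and green-capped jars stand at rest on the pads of their own colours (axis within 15 mm of the pad centre, origin 0 to 8 mm above the pad origin, tilt under 0.1 rad); yellow-capped jar, steel shaker and shot glass upright within 20 mm of their starts (horizontal distance between jar_red and pad_red below 0.015 m and z of jar_red in the frame of pad_red between 0 and 0.008 m and angle between each of jar_red, jar_blue, jar_green, jar_yellow, cocoa_shaker, shot_glass's own z axis and vertical below 0.1 rad and linear speed of each of jar_red, jar_blue, jar_green, jar_yellow, cocoa_shaker, shot_glass below 0.02 m/s and angular speed of each of jar_red, jar_blue, jar_green below 0.2 rad/s and horizontal distance between jar_blue and pad_blue below 0.015 m and z of jar_blue in the frame of pad_blue between 0 and 0.008 m and horizontal distance between jar_green and pad_green below 0.015 m and z of jar_green in the frame of pad_green between 0 and 0.008 m and distance of each of jar_yellow, cocoa_shaker, shot_glass from where it was at the start of the episode below 0.02 m); the robot touches nothing.
It fails at once if a jar is dropped (falls freely from more than about 25 mm) ((contact force between the fingers and jar_red below 0.05 N and linear speed of jar_red above 0.7 m/s) or (contact force between the fingers and jar_blue below 0.05 N and linear speed of jar_blue above 0.7 m/s) or (contact force between the fingers and jar_green below 0.05 N and linear speed of jar_green above 0.7 m/s)).
It fails at once if the yellow-capped jar is shifted by more than 20 mm or tipped (distance of jar_yellow from where it was at the start of the episode above 0.02 m or angle between jar_yellow's own z axis and vertical above 0.3 rad).
It fails at once if the steel cocoa shaker is shifted by more than 20 mm or tipped (distance of cocoa_shaker from where it was at the start of the episode above 0.02 m or angle between cocoa_shaker's own z axis and vertical above 0.3 rad).
It fails at once if the shot glass is shifted by more than 20 mm or tipped (distance of shot_glass from where it was at the start of the episode above 0.02 m or angle between shot_glass's own z axis and vertical above 0.3 rad).
It also fails if it takes over 83 s, if anything falls off the work surface, if the arm or the gripper's body presses on something with over 40 N, if the wrist force passes 120 N, or if a joint passes its speed limit or range.

### The arm

A 7-joint arm with a two-finger parallel gripper is mounted at the origin on a cart in front of the work surface, level with it; the furniture and walls round the work are solid. World frame = base frame: x ahead of the robot, y to its left, z up, the work surface at z = 0. Lengths are in mm, angles in degrees, forces in N, time in s.
With the tool pointing down it reaches from about 400 to 750 mm from the base axis. Payload 19.5 kg.
Tool frame: the origin (TCP) lies at the very end of the fingers, on their centre line; the grasp point (between the pads) lies 19 mm behind it (manip.grip_point_offset is the distance from the TCP to the grasp point, in mm); z points along the fingers, y is the line along which they close (so a half turn about z gives the same grasp; the last joint's range is limited). The gripper opens to 85 mm and grips with 20 to 120 N. Pads are 22 mm wide; open, the fingers measure 114 mm over their backs; the gripper's body (76 mm by 85 mm) begins 54 mm behind the grasp point. The pads swing forward as they close: fully open they stand 13 mm farther back than shut.
Start: joints at [-72.634, 40.479, -1.581, 85.061, 1.261, 54.483, -4.326], TCP at [194.34, 541.131, 198.568] pointing down, gripper open.
Joint ranges: [-155.06, 155.06], [-18.47, 123.98], [-90, 86.84], [0, 140.48], [-83.41, 263.41], [0, 116], [-161.91, 161.91]. Speed limits (degrees/s): [108.29, 108.29, 147.25, 147.25, 172.46, 172.46, 172.46].

### API

Orientations are given as [roll, pitch, yaw] about the fixed x, y, z axes, in that order (R = Rz(yaw) Ry(pitch) Rx(roll)).
In Python, from cell import monitor, eyes, job, manip gives the robot as it stands.
- The arm moves only by the tool send_rows, never from a script. Its argument "plan" is text: rows parted by semicolons, each of 7 numbers parted by spaces: the finger opening in m, from 0 to 0.0854, then the shift along the tool's x, y, z in m, then the turn, a rotation vector about the tool's x, y, z in rad. In form: hand tx ty tz rx ry rz; .... A call has exactly 10 rows; each row is the pose to reach, as a shift and turn from the pose commanded when the call began, along the tool's axes at that moment; what a row does not reach only later rows make up. A row lasts 1/12 s, in which the tool goes at most 41.7 mm and 7.16 degrees, less where a joint would pass 70% of its speed; a pose out of reach is approached as far as the arm can. A call with a gripper value outside its range is refused whole. The fingers move at their own pace and stop on an object; "force" is the grip in N (left out, the last holds). Time passes only in rows, so rows that repeat a pose let the fingers close, or fill a call up. It gives the time, the measured TCP pose, the force, the opening and the grip force at its end, in the units of the state.
- monitor.get_state(): the state, without advancing time (a new reading comes with each control period).
- eyes.camera(name): name is "scene" or "top" or "wrist"; returns the picture (480x640x3 uint8, red, green, blue); there is no depth.
- eyes.get_calibration(name): a dict with "vertical_fov" (degrees; the focal length in pixels is half the picture's height over the tangent of half this angle, whatever the lens; pixels are square), "cx", "cy" (the principal point, pixels), "dist_coeffs" ([k1, k2, p1, p2, k3] as OpenCV has them; the pictures are not rectified), "R" (3x3) and "t" (3): a world point X has camera coordinates R X + t; the wrist camera has in their place "T_tool_cam" (4x4, takes a point from camera to tool coordinates, whose origin is the TCP and whose axes are the flange's). Camera axes: x right, y down, z forward; pixel columns grow to the right and rows downward; lengths in mm; the calibration is good to about 2 mm. A picture is of the moment at which its call begins: read the wrist's pose just before it. get_calibration takes no time and is no camera call.
- job.finish_job(): hands the job in; it is judged then, once.
The state is a dict: "t": time; "q": joint angles; "joint_velocities": joint speeds; "tau": joint torques, N m; "tcp_pos": TCP position; "ee_rot": TCP orientation; "ft_force": force on the tool from outside, world axes, zero at the start; "moment": the same for the moment, N m; "grip_width": opening from 0.0 (shut) to 1.0 (fully open); "gripper_force": force on a finger pad.
Only numpy, scipy, OpenCV 4.12 (cv2) and the standard library are available. Lean on these libraries where they do the work, as an engineer would, in place of code of your own. Each camera call takes 0.05 s, during which the arm holds its last target. There are 200 camera calls.

## Working session

There is one attempt and no reset: what is moved stays moved. The work goes in short steps, Python scripts to look and compute and a tool call to move; the robot and the scene stay as the last step left them, time stands still between calls to the robot, and variables do not carry over. Pictures are saved under pics/ and viewed, at most 14 in all, crops included, and the job is handed in when it is done.

Besides the shell and the picture viewer there is one more tool, called after ">>>" in YAML: its name, and indented under it one key for each argument. send_rows: Moves the arm, as the interface text tells. Its arguments: {"type":"object","properties":{"plan":{"type":"string"},"force":{"type":"number"}},"required":["plan"]}

```bash
mkdir -p pics; python3 - <<'E'
from cell import monitor, eyes, job, manip
import cv2
s=monitor.get_state(); print({k:s[k] for k in('t','tcp_pos','ee_rot','grip_width')}, manip.grip_point_offset)
for n in('scene','top'):
    cv2.imwrite(f'pics/{n}0.png',cv2.cvtColor(eyes.camera(n),cv2.COLOR_RGB2BGR)); print(n,eyes.get_calibration(n))
print(eyes.get_calibration('wrist'))
E
```

```text
{'t': 0.0, 'tcp_pos': array([194.2713754 , 540.88489549, 198.124898  ]), 'ee_rot': array([-1.79938209e+02,  2.43940328e-03,  1.60245651e+02]), 'grip_width': 1.002360004330293} 18.700000000000003
scene {'vertical_fov': 46.93701191525787, 'cx': 322.95072032560165, 'cy': 245.2419541800672, 'dist_coeffs': array([-0.13578982,  0.        ,  0.        ,  0.        ,  0.        ]), 'R': array([[ 0.8817675 , -0.47166079, -0.00470994],
       [-0.31156927, -0.57492225, -0.75656394],
       [ 0.3541337 ,  0.66858097, -0.65390276]]), 't': array([-502.00098337,  204.03054091, 1011.52485995])}
top {'vertical_fov': 51.561973287170744, 'cx': 318.659909051793, 'cy': 238.3359773017374, 'dist_coeffs': array([-0.13016655,  0.        ,  0.        ,  0.        ,  0.        ]), 'R': array([[-0.02786992, -0.99907505,  0.03274603],
       [-0.99615662,  0.02503742, -0.08393517],
       [ 0.08303766, -0.03495944, -0.99593302]]), 't': array([-49.71622298, 545.5636361 , 908.41761387])}
{'vertical_fov': 61.686796243726434, 'cx': 316.0337875663011, 'cy': 240.93793864731987, 'dist_coeffs': array([0.01528942, 0.        , 0.        , 0.        , 0.        ]), 'T_tool_cam': array([[-7.39949682e-04, -9.51141151e-01, -3.08755508e-01,
         7.87536329e+01],
       [ 9.99999709e-01, -7.60857530e-04, -5.26842756e-05,
        -6.04997791e-01],
       [-1.84808771e-04, -3.08755458e-01,  9.51141437e-01,
        -1.75331102e+02],
       [ 0.00000000e+00,  0.00000000e+00,  0.00000000e+00,
         1.00000000e+00]])}
```

View pics/top0.png

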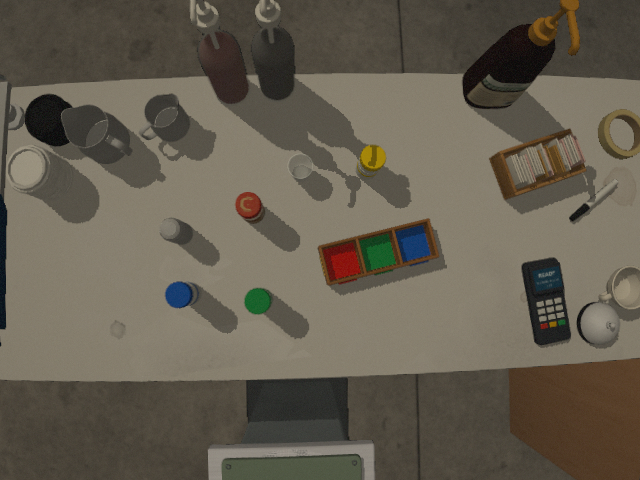

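View pics/scene0.png

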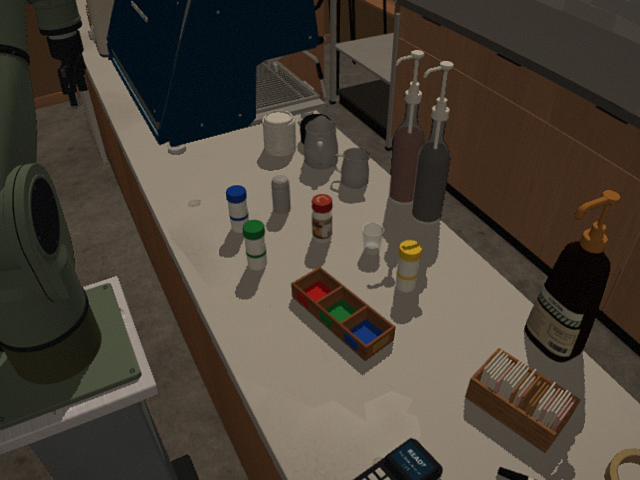

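The top view shows the blue cap at (179,294), green (258,301), red (249,205), yellow (373,157), shaker (172,230) and glass (300,166). The wells, left to right, are red (342,261), green (379,252) and blue (414,243).

```bash
cat > h.py <<'E'
import numpy as np, cv2
from cell import monitor, eyes, manip
from scipy.spatial.transform import Rotation as Ro
def save(n,im): cv2.imwrite(f'pics/{n}.png',cv2.cvtColor(im,cv2.COLOR_RGB2BGR))
def to_world(name,uv,z,s=None):
    c=eyes.get_calibration(name); f=240/np.tan(np.radians(c['vertical_fov']/2))
    K=np.array([[f,0,c['cx']],[0,f,c['cy']],[0,0,1]])
    p=cv2.undistortPoints(np.array([[uv]],float),K,c['dist_coeffs'])[0,0]; d=np.array([p[0],p[1],1])
    if name=='wrist':
        Rt=Ro.from_euler('xyz',s['ee_rot'],degrees=True).as_matrix(); T=c['T_tool_cam']
        R=Rt@T[:3,:3]; o=Rt@T[:3,3]+s['tcp_pos']
    else: R=c['R'].T; o=-R@c['t']
    d=R@d; return o+d*(z-o[2])/d[2]
HUE={'red':(174,6),'green':(50,80),'blue':(100,125),'yellow':(22,33)}
def blobs(im,col,amin=60):
    h,s,v=cv2.split(cv2.cvtColor(im,cv2.COLOR_RGB2HSV)); a,b=HUE[col]
    m=((h>=a)&(h<=b) if a<b else (h>=a)|(h<=b))&(s>140)&(v>50)
    n,_,st,ce=cv2.connectedComponentsWithStats(m.astype(np.uint8))
    return [(ce[i].round(1),st[i].tolist()) for i in range(1,n) if st[i,4]>amin]
E
python3 - <<'E'
from h import *
np.set_printoptions(precision=1,suppress=True)
for n in('top','scene'):
    im=cv2.cvtColor(cv2.imread(f'pics/{n}0.png'),cv2.COLOR_BGR2RGB)
    for c in HUE:
        for ce,st in blobs(im,c,100):
            print(n,c,ce,st,'cap106',to_world(n,ce,106 if n=='top' else 98)[:2],'pad11',to_world(n,ce,11)[:2])
print('shaker',to_world('top',(172,230),92),'glass',to_world('top',(300,166),61))
for p in((320,247),(432,221),(438,257),(327,284)): print('corner',to_world('top',p,40)[:2])
E
```

```text
top red [248.8 205.1] [236, 192, 25, 27, 378] cap106 [597.5  57.1] pad11 [612.1  67.1]
top red [341.3 260.9] [323, 243, 38, 37, 988] cap106 [497.6 -98.8] pad11 [ 501.1 -106.4]
top green [377.2 251.9] [359, 234, 37, 37, 903] cap106 [ 511.3 -161.1] pad11 [ 516.3 -175.6]
top green [257.2 300.8] [245, 289, 26, 25, 502] cap106 [433.8  45.7] pad11 [430.1  54.4]
top blue [412.4 243. ] [396, 226, 34, 35, 844] cap106 [ 525. -223.] pad11 [ 531.6 -244.5]
top blue [178.5 294.5] [166, 282, 26, 26, 533] cap106 [447.5 179.6] pad11 [445.3 203.3]
top yellow [372.3 157.6] [360, 145, 26, 27, 543] cap106 [ 676.5 -159. ] pad11 [ 700.  -173.4]
scene red [321.7 203.9] [312, 194, 20, 19, 281] cap106 [597.7  57.9] pad11 [652.4 161.7]
scene red [317.1 290.3] [303, 280, 29, 21, 334] cap106 [ 467.3 -169.2] pad11 [506.1 -93. ]
scene red [302.  299.1] [296, 291, 13, 17, 114] cap106 [ 433.4 -175.9] pad11 [ 468.1 -100.5]
scene green [252.8 226.3] [243, 220, 21, 13, 216] cap106 [436.2  57.7] pad11 [471.2 161.5]
scene green [339.6 312.7] [329, 305, 22, 17, 199] cap106 [ 476.4 -236.1] pad11 [ 516.3 -168. ]
scene blue [235.4 193.6] [226, 185, 20, 18, 262] cap106 [446.7 184.4] pad11 [483.1 303.6]
scene blue [365.9 331.3] [351, 320, 31, 24, 399] cap106 [ 494.6 -293.9] pad11 [ 536.7 -232.9]
scene yellow [409.5 249.2] [399, 240, 23, 22, 271] cap106 [ 679.5 -155.9] pad11 [744.2 -78.1]
shaker [559.4 193.7  92. ] glass [674.3 -32.5  61. ]
corner [526.6 -65.6]
corner [ 570.  -277.2]
corner [ 502.2 -285.4]
corner [458.4 -76.5]
```

>>> send_rows:
  plan: "0.085 -0.036 -0.025 0 0 0 0.1; 0.085 -0.072 -0.05 0 0 0 0.2; 0.085 -0.108 -0.075 0 0 0 0.3; 0.085 -0.144 -0.1 0 0 0 0.4; 0.085 -0.18 -0.126 0 0 0 0.5; 0.085 -0.215 -0.152 0 0 0 0.6; 0.085 -0.25 -0.177 0 0 0 0.7; 0.085 -0.285 -0.202 0 0 0 0.8; 0.085 -0.32 -0.227 0 0 0 0.9; 0.085 -0.36 -0.253 0 0 0 1.019"

```text
t: 0.93
tcp_pos: [434.3, 198.2, 198.6]
ee_rot: [-180.0, 0.0, 101.6]
ft_force: [0.3, 1.4, 0.0]
grip_width: 0.995
gripper_force: 0.0
```

>>> send_rows:
  plan: "0.085 0 0 0 0 0 0; 0.085 0 0 0 0 0 0; 0.085 0 0 0 0 0 0; 0.085 0 0 0 0 0 0; 0.085 0 0 0 0 0 0; 0.085 0 0 0 0 0 0; 0.085 0 0 0 0 0 0; 0.085 0 0 0 0 0 0; 0.085 0 0 0 0 0 0; 0.085 0 0 0 0 0 0"

```text
t: 1.77
tcp_pos: [433.7, 200.2, 198.6]
ee_rot: [-180.0, 0.0, 101.9]
ft_force: [-0.3, 0.2, 0.5]
grip_width: 0.999
gripper_force: 0.0
```

```bash
cat >> h.py <<'E'
def delta(target,yaw=None):
    s=monitor.get_state(); R=Ro.from_euler('xyz',s['ee_rot'],degrees=True).as_matrix()
    print('tcp',s['tcp_pos'].round(1),s['ee_rot'].round(1),'t',round(s['t'],2),'grip',round(s['grip_width'],2),'dtool',(R.T@(np.array(target,float)-s['tcp_pos'])).round(1))
def wrist(n):
    s=monitor.get_state(); im=eyes.camera('wrist'); save(n,im); np.set_printoptions(precision=1,suppress=True)
    for c in HUE:
        for ce,st in blobs(im,c,400): print(c,ce,st,'z106',to_world('wrist',ce,106,s)[:2],'z11',to_world('wrist',ce,11,s)[:2])
E
python3 -c "
from h import *
delta((447.5,181,72)); wrist('w1')"
```

```text
tcp [433.7 200.2 198.6] [-180.     0.   101.9] t 1.77 grip 1.0 dtool [-21.6   9.6 126.6]
green [278.1 400.2] [250, 371, 55, 59, 2511] z106 [433.1  54.1] z11 [438.6 -24.9]
blue [329.2 252.7] [299, 221, 62, 64, 3093] z106 [446.3 185.2] z11 [456.5 152.6]
```

>>> send_rows:
  plan: "0.085 -0.01 0.0045 0 0 0 0; 0.085 -0.02 0.009 0 0 0 0; 0.085 -0.02 0.009 0.02 0 0 0; 0.085 -0.02 0.009 0.04 0 0 0; 0.085 -0.02 0.009 0.06 0 0 0; 0.085 -0.02 0.009 0.08 0 0 0; 0.085 -0.02 0.009 0.1 0 0 0; 0.085 -0.02 0.009 0.115 0 0 0; 0.085 -0.02 0.009 0.127 0 0 0; 0.085 -0.02 0.009 0.127 0 0 0"

```text
t: 2.65
tcp_pos: [446.5, 181.1, 69.8]
ee_rot: [-179.9, 0.1, 101.8]
ft_force: [0.1, 0.3, -0.4]
grip_width: 0.993
gripper_force: 0.0
```

>>> send_rows:
  plan: "0.03 0 0 0 0 0 0; 0.03 0 0 0 0 0 0; 0.03 0 0 0 0 0 0; 0.03 0 0 0 0 0 0; 0.03 0 0 0 0 0 0; 0.03 0 0 0 0 0 0; 0.03 0 0 0 0 0 0; 0.03 0 0 0 0 0 0; 0.03 0 0 0 0 0 0; 0.03 0 0 0 0 0 0"
  force: 40

```text
t: 3.48
tcp_pos: [445.7, 182.2, 72.9]
ee_rot: [-179.9, -0.0, 101.9]
ft_force: [-11.2, -2.1, 33.2]
grip_width: 0.349
gripper_force: 16.8
```

```bash
python3 -c "
from h import *
delta((530,-244.5,210)); wrist('w2')"
```

```text
tcp [445.7 182.2  72.9] [-179.9   -0.   101.9] t 3.48 grip 0.35 dtool [-434.9   -5.4 -137.3]
blue [320.3 307.1] [271, 252, 109, 114, 8525] z106 [446.4 187.5] z11 [457.4 139.7]
```

View pics/w2.png

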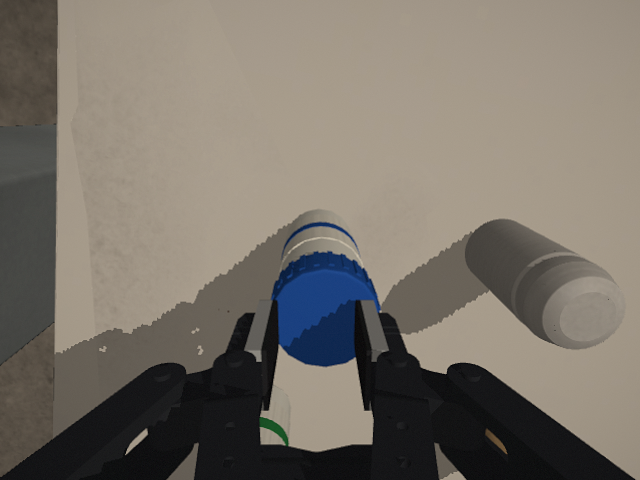

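The wrist view shows the jar centred between the fingers: cap at (325,315), pads at about columns 275 and 360. The gap looks narrower than the cap, and the force reading is odd. I'll check from the side.

```bash
python3 -c "
from h import *
s=monitor.get_state();print(s['ft_force'],s['gripper_force'],s['grip_width'])
im=eyes.camera('scene')[110:290,130:370]; save('s2',cv2.resize(im,None,fx=3.2,fy=3.2,interpolation=cv2.INTER_CUBIC))"
```

```text
[-10.65977067  -1.87815206  34.03969904] 16.78919206140563 0.3530996568883553
```

View pics/s2.png

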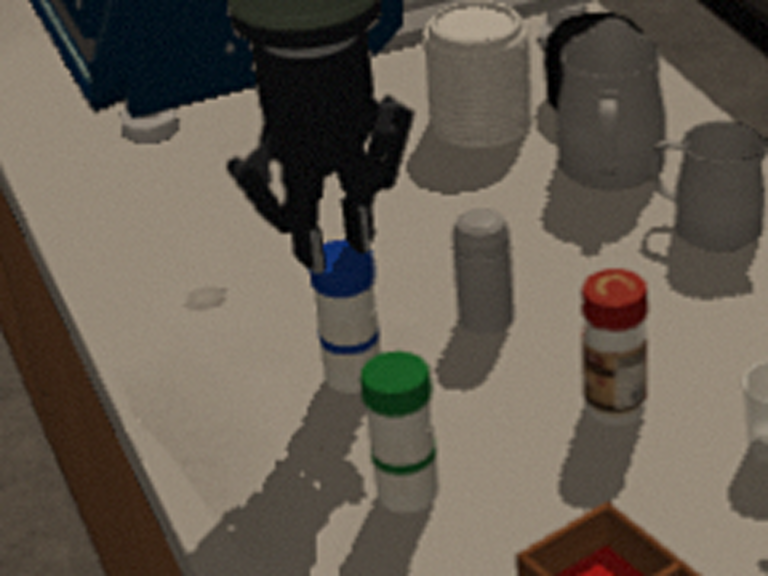

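The side view shows the pads sitting on the rim of the cap top rather than beside it, with the left tip at about (229,194) in the full frame. I'll open up and measure how far the real fingertips are from the TCP.

>>> send_rows:
  plan: "0.03 0 0 -0.01 0 0 0; 0.03 0 0 -0.02 0 0 0; 0.03 0 0 -0.04 0 0 0; 0.045 0 0 -0.06 0 0 0; 0.045 0 0 -0.08 0 0 0; 0.045 0 0 -0.1 0 0 0; 0.045 0 0 -0.1 0 0 0; 0.045 0 0 -0.1 0 0 0; 0.045 0 0 -0.1 0 0 0; 0.045 0 0 -0.1 0 0 0"

```text
t: 4.42
tcp_pos: [446.3, 182.3, 171.0]
ee_rot: [-179.9, 0.0, 101.9]
ft_force: [0.0, 0.4, -0.5]
grip_width: 0.531
gripper_force: 0.0
```

```bash
cat >> h.py <<'E'
def proj(name,X):
    c=eyes.get_calibration(name); f=240/np.tan(np.radians(c['vertical_fov']/2))
    K=np.array([[f,0,c['cx']],[0,f,c['cy']],[0,0,1]])
    return cv2.projectPoints(np.array(X,float).reshape(-1,3),cv2.Rodrigues(c['R'])[0],c['t'],K,c['dist_coeffs'])[0][:,0].round(1)
E
python3 -c "
from h import *
print('old tips z=60..120',proj('scene',[(430,179,z) for z in range(60,121,10)]).tolist())
s=monitor.get_state();p=s['tcp_pos'];print(p,s['grip_width'])
y=np.array([.979,.204,0])
print([proj('scene',[p+sg*22*y+[0,0,h] for h in(0,20,40)]).tolist() for sg in(-1,1)])
im=eyes.camera('scene')
for sg in(-1,1):
  for h in(0,20,40):
    q=proj('scene',[p+sg*22*y+[0,0,h]])[0]; cv2.circle(im,tuple(int(v) for v in q.round()),0,(255,0,255),-1)
save('s3',cv2.resize(im[60:260,130:370],None,fx=3,fy=3,interpolation=cv2.INTER_NEAREST)); wrist('w3')"
```

```text
old tips z=60..120 [[231.1, 210.6], [230.6, 207.1], [230.2, 203.5], [229.7, 199.9], [229.1, 196.2], [228.6, 192.6], [228.1, 188.8]]
[446.34587973 182.29110712 171.02641789] 0.530681881092087
[[[223.4, 170.1], [222.3, 162.2], [221.1, 154.0]], [[240.6, 162.8], [239.7, 154.9], [238.8, 146.8]]]
green [267.1 403.9] [240, 370, 53, 66, 2544] z106 [437.   54.4] z11 [439.5 -26.6]
blue [317.5 237.9] [283, 202, 70, 72, 3903] z106 [446.7 184.9] z11 [453.1 155.5]
```

View pics/s3.png

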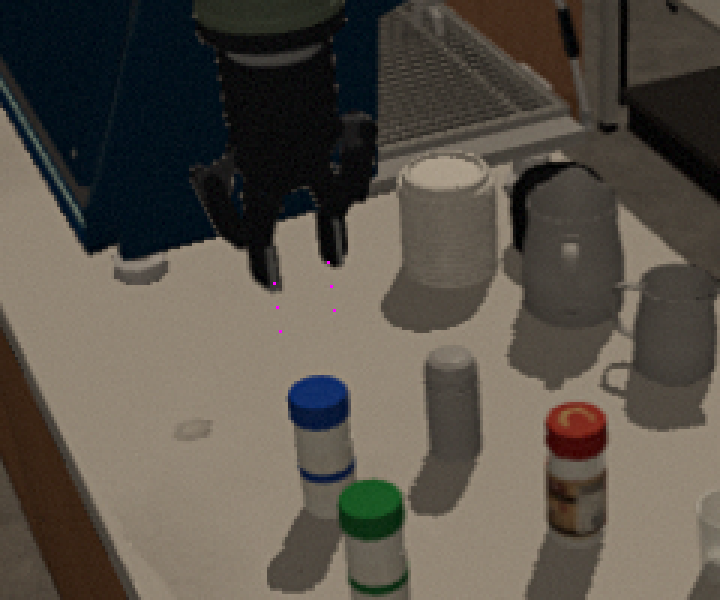

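The real fingertips end about 37 mm behind the reported TCP at this opening (magenta points mark h=0, 20 and 40 mm). I'll grip with the TCP at z≈46. The blue jar hasn't moved.

>>> send_rows:
  plan: "0.085 0 0 0 0 0 0; 0.085 0 0 0.01 0 0 0; 0.085 0 0 0.02 0 0 0; 0.085 0 0 0.04 0 0 0; 0.085 0 0 0.06 0 0 0; 0.085 0 0 0.08 0 0 0; 0.085 0 0 0.1 0 0 0; 0.085 0 0 0.115 0 0 0; 0.085 0 0 0.125 0 0 0; 0.085 0 0 0.125 0 0 0"

```text
t: 5.35
tcp_pos: [445.8, 181.9, 44.8]
ee_rot: [-179.8, 0.0, 101.9]
ft_force: [0.3, -0.0, -1.3]
grip_width: 0.999
gripper_force: 0.0
```

>>> send_rows:
  plan: "0.035 0 0 0 0 0 0; 0.035 0 0 0 0 0 0; 0.035 0 0 0 0 0 0; 0.035 0 0 0 0 0 0; 0.035 0 0 0 0 0 0; 0.035 0 0 0 0 0 0; 0.035 0 0 0 0 0 0; 0.035 0 0 0 0 0 0; 0.035 0 0 0 0 0 0; 0.035 0 0 0 0 0 0"
  force: 40

```text
t: 6.18
tcp_pos: [447.0, 182.6, 47.4]
ee_rot: [179.9, -0.0, 101.9]
ft_force: [-0.1, -0.7, 8.6]
grip_width: 0.511
gripper_force: 39.4
```

>>> send_rows:
  plan: "0.035 0 0 -0.005 0 0 0; 0.035 0 0 -0.015 0 0 0; 0.035 0 0 -0.03 0 0 0; 0.035 0 0 -0.05 0 0 0; 0.035 0 0 -0.07 0 0 0; 0.035 0 0 -0.09 0 0 0; 0.035 0 0 -0.11 0 0 0; 0.035 0 0 -0.125 0 0 0; 0.035 0 0 -0.13 0 0 0; 0.035 0 0 -0.13 0 0 0"

```text
t: 7.02
tcp_pos: [446.9, 182.6, 177.7]
ee_rot: [179.9, -0.0, 101.9]
ft_force: [0.5, -0.2, -1.4]
grip_width: 0.508
gripper_force: 41.0
```

```bash
python3 -c "
from h import *
delta((530,-244.5,177)); wrist('w4')"
```

```text
tcp [446.9 182.6 177.7] [179.9  -0.  101.9] t 7.02 grip 0.51 dtool [-4.351e+02 -6.500e+00  4.000e-01]
green [264.2 408.2] [243, 375, 48, 54, 1405] z106 [436.5  45.1] z11 [438.7 -37.3]
blue [315.9 342.9] [252, 275, 129, 135, 13713] z106 [462.8 107.2] z11 [475.1  48.7]
```

View pics/w4.png

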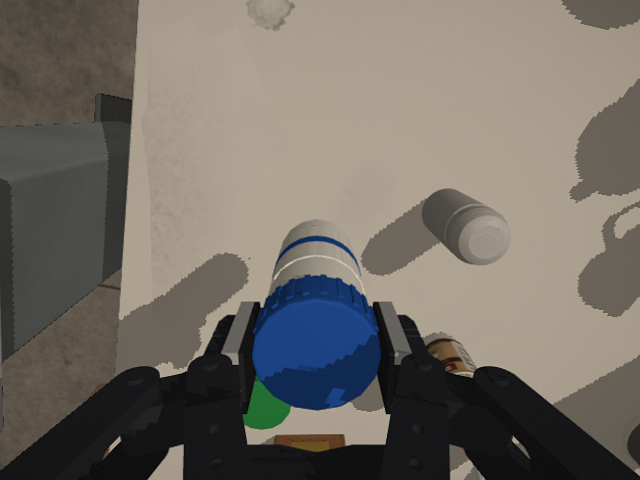

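The blue jar is held upright and centred, cap at (316,345). I'll carry it to the blue well.

>>> send_rows:
  plan: "0.035 -0.01 0 0 0 0 0; 0.035 -0.03 0 0 0 0 0; 0.035 -0.06 -0.001 0 0 0 0; 0.035 -0.09 -0.001 0 0 0 0; 0.035 -0.125 -0.002 0 0 0 0; 0.035 -0.16 -0.002 0 0 0 0; 0.035 -0.195 -0.003 0 0 0 0; 0.035 -0.23 -0.003 0 0 0 0; 0.035 -0.265 -0.004 0 0 0 0; 0.035 -0.3 -0.004 0 0 0 0"

```text
t: 7.9
tcp_pos: [503.6, -114.6, 175.6]
ee_rot: [-179.9, -0.0, 101.8]
ft_force: [0.8, 0.6, -0.2]
grip_width: 0.509
gripper_force: 41.0
```

>>> send_rows:
  plan: "0.035 -0.03 0 0 0 0 0; 0.035 -0.06 -0.001 0 0 0 0; 0.035 -0.085 -0.001 0 0 0 0; 0.035 -0.105 -0.002 0 0 0 0; 0.035 -0.12 -0.002 0 0 0 0; 0.035 -0.13 -0.002 0 0 0 0; 0.035 -0.135 -0.002 0 0 0 0; 0.035 -0.135 -0.002 0 0 0 0; 0.035 -0.135 -0.002 0 0 0 0; 0.035 -0.135 -0.002 0 0 0 0"

```text
t: 8.73
tcp_pos: [530.2, -243.5, 176.5]
ee_rot: [-180.0, -0.0, 101.9]
ft_force: [-0.6, -0.1, -0.4]
grip_width: 0.509
gripper_force: 41.0
```

```bash
python3 -c "
from h import *
delta((530,-244.5,58)); wrist('w5'); im=eyes.camera('top'); save('t5',cv2.resize(im[180:310,230:460],None,fx=3.4,fy=3.4))"
```

```text
tcp [ 530.2 -243.5  176.5] [-180.    -0.   101.9] t 8.73 grip 0.51 dtool [ -1.   -0.4 118.5]
red [315.7  33.1] [275, 0, 81, 68, 5334] z106 [ 505.6 -127.5] z11 [ 502.3 -112.3]
green [316.6 120. ] [280, 82, 74, 77, 5521] z106 [ 515.5 -171.9] z11 [ 516.  -173.9]
blue [317.6 199.2] [283, 174, 70, 64, 3435] z106 [ 525.8 -217.9] z11 [ 530.3 -237.6]
blue [316.  342.7] [252, 275, 129, 135, 13689] z106 [ 545.8 -318.1] z11 [ 558.1 -376.5]
yellow [578.4 156.8] [533, 120, 91, 76, 5447] z106 [ 673.1 -160.7] z11 [ 734.6 -158.4]
```

View pics/w5.png

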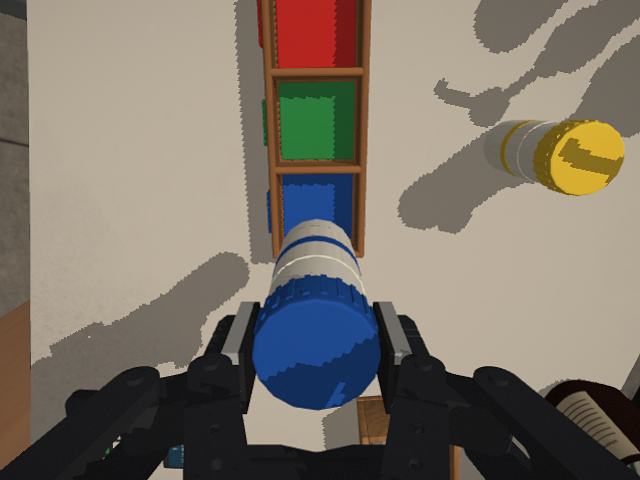

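The wells line up straight ahead, with the green pad at (317,120). The held jar is above the blue well and aligned with it. Lowering it now.

>>> send_rows:
  plan: "0.035 -0.001 0 0.015 0 0 0; 0.035 -0.001 0 0.035 0 0 0; 0.035 -0.001 0 0.055 0 0 0; 0.035 -0.001 0 0.07 0 0 0; 0.035 -0.001 0 0.085 0 0 0; 0.035 -0.001 0 0.095 0 0 0; 0.035 -0.001 0 0.103 0 0 0; 0.035 -0.001 0 0.109 0 0 0; 0.035 -0.001 0 0.113 0 0 0; 0.035 -0.001 0 0.115 0 0 0"

```text
t: 9.67
tcp_pos: [530.4, -245.5, 61.5]
ee_rot: [180.0, 0.0, 101.9]
ft_force: [-0.3, -0.7, -0.4]
grip_width: 0.51
gripper_force: 41.0
```

>>> send_rows:
  plan: "0.035 0 0 0.001 0 0 0; 0.035 0 0 0.002 0 0 0; 0.035 0 0 0.003 0 0 0; 0.035 0 0 0.003 0 0 0; 0.035 0 0 0.003 0 0 0; 0.035 0 0 0.003 0 0 0; 0.035 0 0 0.003 0 0 0; 0.035 0 0 0.003 0 0 0; 0.035 0 0 0.003 0 0 0; 0.035 0 0 0.003 0 0 0"

```text
t: 10.5
tcp_pos: [530.3, -245.5, 58.7]
ee_rot: [-180.0, 0.0, 101.9]
ft_force: [-1.9, 0.0, -1.7]
grip_width: 0.509
gripper_force: 41.0
```

Not touching quite yet; down 2 mm more, then open and rise.

>>> send_rows:
  plan: "0.035 0 0 0.001 0 0 0; 0.035 0 0 0.002 0 0 0; 0.035 0 0 0.002 0 0 0; 0.035 0 0 0.002 0 0 0; 0.035 0 0 0.002 0 0 0; 0.035 0 0 0.002 0 0 0; 0.035 0 0 0.002 0 0 0; 0.035 0 0 0.002 0 0 0; 0.035 0 0 0.002 0 0 0; 0.035 0 0 0.002 0 0 0"

```text
t: 11.33
tcp_pos: [530.8, -245.9, 58.3]
ee_rot: [179.9, 0.1, 101.9]
ft_force: [-5.7, 2.8, 31.3]
grip_width: 0.509
gripper_force: 44.0
```

>>> send_rows:
  plan: "0.05 0 0 -0.001 0 0 0; 0.055 0 0 -0.001 0 0 0; 0.06 0 0 -0.001 0 0 0; 0.085 0 0 -0.001 0 0 0; 0.085 0 0 -0.001 0 0 0; 0.085 0 0 -0.001 0 0 0; 0.085 0 0 -0.001 0 0 0; 0.085 0 0 -0.02 0 0 0; 0.085 0 0 -0.04 0 0 0; 0.085 0 0 -0.07 0 0 0"

```text
t: 12.17
tcp_pos: [529.5, -245.1, 126.0]
ee_rot: [-179.9, -0.1, 101.9]
ft_force: [0.9, -0.3, 0.0]
grip_width: 0.995
gripper_force: 0.0
```

>>> send_rows:
  plan: "0.085 0 0 -0.04 0 0 0; 0.085 0.02 0 -0.06 0 0 0; 0.085 0.05 0 -0.07 0 0 0; 0.085 0.08 0 -0.07 0 0 0; 0.085 0.11 0 -0.07 0 0 0; 0.085 0.14 0 -0.07 0 0 0; 0.085 0.17 0 -0.07 0 0 0; 0.085 0.2 0 -0.07 0 0 0; 0.085 0.23 0 -0.07 0 0 0; 0.085 0.23 0 -0.07 0 0 0"

```text
t: 13.0
tcp_pos: [482.2, -14.9, 196.7]
ee_rot: [-180.0, -0.1, 102.2]
ft_force: [-0.9, 0.8, 0.3]
grip_width: 0.998
gripper_force: 0.0
```

```bash
python3 -c "
from h import *
delta((435,50,47)); wrist('w6'); im=eyes.camera('top')
for ce,st in blobs(im,'blue'): print(ce,st,to_world('top',ce,117))"
```

```text
tcp [482.2 -14.9 196.7] [-1.800e+02 -1.000e-01  1.022e+02] t 13.0 grip 1.0 dtool [ 73.1 -32.4 149.9]
red [508.5 158.7] [470, 125, 80, 68, 3599] z106 [594.3  58.9] z11 [640.1  58. ]
red [315.2 298.5] [285, 276, 61, 47, 2787] z106 [492.5 -65.6] z11 [ 502. -111.]
green [262.3 124.3] [228, 89, 70, 71, 3796] z106 [434.   46.5] z11 [422.7  41.2]
green [315.4 362.1] [287, 345, 57, 36, 1981] z106 [ 504.  -118.2] z11 [ 517.6 -182.4]
[418.7 240.9] [396, 225, 43, 36, 862] [ 527.6 -231.6  117. ]
```

>>> send_rows:
  plan: "0.085 0.02 -0.01 0 0 0 0; 0.085 0.045 -0.022 0 0 0 0; 0.085 0.07 -0.033 0.005 0 0 0; 0.085 0.07 -0.033 0.03 0 0 0; 0.085 0.07 -0.033 0.06 0 0 0; 0.085 0.07 -0.033 0.09 0 0 0; 0.085 0.07 -0.033 0.12 0 0 0; 0.085 0.07 -0.033 0.14 0 0 0; 0.085 0.07 -0.033 0.15 0 0 0; 0.085 0.07 -0.033 0.15 0 0 0"

```text
t: 13.93
tcp_pos: [435.8, 40.1, 44.8]
ee_rot: [-179.8, 0.0, 101.8]
ft_force: [-0.8, 0.1, 0.6]
grip_width: 0.996
gripper_force: 0.0
```

>>> send_rows:
  plan: "0.035 0 0 0 0 0 0; 0.035 0 0 0 0 0 0; 0.035 0 0 0 0 0 0; 0.035 0 0 0 0 0 0; 0.035 0 0 0 0 0 0; 0.035 0 0 0 0 0 0; 0.035 0 0 0 0 0 0; 0.035 0 0 0 0 0 0; 0.035 0 0 0 0 0 0; 0.035 0 0 0 0 0 0"
  force: 40

```text
t: 14.77
tcp_pos: [436.8, 41.2, 47.5]
ee_rot: [179.9, 0.0, 101.9]
ft_force: [-1.6, -0.9, 12.5]
grip_width: 0.508
gripper_force: 38.9
```

>>> send_rows:
  plan: "0.035 0 0 -0.005 0 0 0; 0.035 0 0 -0.015 0 0 0; 0.035 0 0 -0.03 0 0 0; 0.035 0 0 -0.05 0 0 0; 0.035 0 0 -0.07 0 0 0; 0.035 0 0 -0.09 0 0 0; 0.035 0 0 -0.11 0 0 0; 0.035 0 0 -0.125 0 0 0; 0.035 0 0 -0.13 0 0 0; 0.035 0 0 -0.13 0 0 0"

```text
t: 15.6
tcp_pos: [436.8, 41.4, 177.7]
ee_rot: [179.9, 0.0, 101.9]
ft_force: [-0.4, -0.1, -1.6]
grip_width: 0.506
gripper_force: 41.0
```

```bash
python3 -c "
from h import *
delta((515.5,-175.5,177)); wrist('w7')"
```

```text
tcp [436.8  41.4 177.7] [179.9   0.  101.9] t 15.6 grip 0.51 dtool [-228.5   32.4    0.8]
red [554.8 255.1] [516, 221, 82, 70, 3754] z106 [591.5  62.1] z11 [657.2  40.5]
green [315.9 327.1] [251, 258, 131, 137, 13949] z106 [450.1 -21.8] z11 [461.6 -75.6]
green [347.2 427.4] [319, 414, 57, 28, 1557] z106 [ 490.9 -100.8] z11 [ 518.  -185.1]
```

View pics/w7.png

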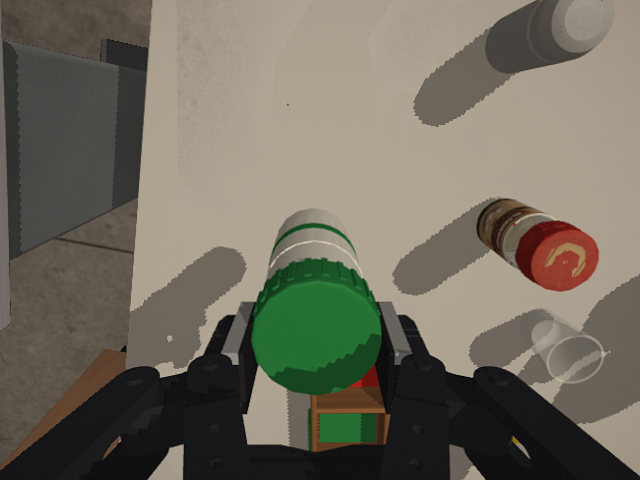

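The green jar is held upright, with its cap centre about 6 mm further along tool x than blue's was (row 327 against 343). I'll compensate for that at the green well.

>>> send_rows:
  plan: "0.035 -0.01 0.001 0 0 0 0; 0.035 -0.03 0.004 0 0 0 0; 0.035 -0.055 0.008 0 0 0 0; 0.035 -0.085 0.012 0 0 0 0; 0.035 -0.115 0.016 0 0 0 0; 0.035 -0.145 0.02 0 0 0 0; 0.035 -0.175 0.024 0 0 0 0; 0.035 -0.2 0.028 0 0 0 0; 0.035 -0.22 0.031 0 0 0 0; 0.035 -0.23 0.0325 0 0 0 0"

```text
t: 16.48
tcp_pos: [515.2, -180.5, 175.4]
ee_rot: [-179.9, 0.0, 101.7]
ft_force: [-0.1, -0.3, -1.3]
grip_width: 0.513
gripper_force: 41.0
```

>>> send_rows:
  plan: "0.035 -0.002 0 0 0 0 0; 0.035 -0.004 0 0 0 0 0; 0.035 -0.004 0 0 0 0 0; 0.035 -0.004 0 0 0 0 0; 0.035 -0.004 0 0 0 0 0; 0.035 -0.004 0 0 0 0 0; 0.035 -0.004 0 0 0 0 0; 0.035 -0.004 0 0 0 0 0; 0.035 -0.004 0 0 0 0 0; 0.035 -0.004 0 0 0 0 0"

```text
t: 17.32
tcp_pos: [516.3, -181.0, 176.6]
ee_rot: [-180.0, 0.0, 101.9]
ft_force: [0.0, 0.4, -0.1]
grip_width: 0.508
gripper_force: 41.0
```

```bash
python3 -c "
from h import *
delta((515.5,-182,58)); wrist('w8')"
```

```text
tcp [ 516.3 -181.   176.6] [-180.     0.   101.9] t 17.32 grip 0.51 dtool [ -0.8  -0.9 118.6]
red [316.4 112.1] [278, 74, 77, 79, 5796] z106 [ 500.6 -105.2] z11 [ 500.7 -105.6]
green [318.7 190.3] [283, 166, 69, 66, 3250] z106 [ 511.4 -149.8] z11 [ 515.7 -167.5]
green [315.9 326.9] [251, 258, 131, 136, 13923] z106 [ 529.3 -243.5] z11 [ 540.4 -297.3]
yellow [559.5 253.7] [518, 219, 83, 71, 4414] z106 [ 672.4 -158.6] z11 [ 738.8 -179.6]
```

View pics/w8.png

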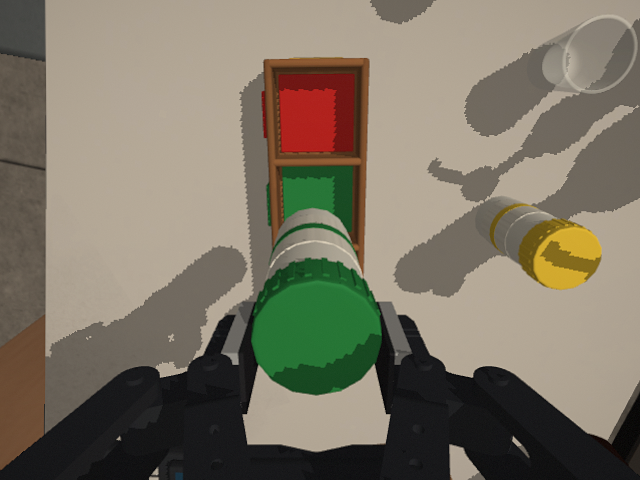

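The green jar hangs centred over the green well, and the blue jar is hidden behind it. Lowering it.

>>> send_rows:
  plan: "0.035 0 0 0.015 0 0 0; 0.035 0 0 0.035 0 0 0; 0.035 0 0 0.055 0 0 0; 0.035 0 0 0.07 0 0 0; 0.035 0 0 0.085 0 0 0; 0.035 0 0 0.095 0 0 0; 0.035 0 0 0.103 0 0 0; 0.035 0 0 0.109 0 0 0; 0.035 0 0 0.113 0 0 0; 0.035 0 0 0.115 0 0 0"

```text
t: 18.2
tcp_pos: [516.4, -181.1, 61.5]
ee_rot: [180.0, 0.0, 101.9]
ft_force: [-0.1, 0.3, -1.1]
grip_width: 0.512
gripper_force: 41.0
```

>>> send_rows:
  plan: "0.035 0 0 0.001 0 0 0; 0.035 0 0 0.002 0 0 0; 0.035 0 0 0.003 0 0 0; 0.035 0 0 0.004 0 0 0; 0.035 0 0 0.004 0 0 0; 0.035 0 0 0.004 0 0 0; 0.035 0 0 0.004 0 0 0; 0.035 0 0 0.004 0 0 0; 0.035 0 0 0.004 0 0 0; 0.035 0 0 0.004 0 0 0"

```text
t: 19.03
tcp_pos: [516.6, -181.4, 58.6]
ee_rot: [179.9, 0.1, 101.8]
ft_force: [-2.9, 0.1, 13.9]
grip_width: 0.51
gripper_force: 42.6
```

>>> send_rows:
  plan: "0.05 0 0 -0.0005 0 0 0; 0.055 0 0 -0.0005 0 0 0; 0.06 0 0 -0.0005 0 0 0; 0.085 0 0 -0.0005 0 0 0; 0.085 0 0 -0.0005 0 0 0; 0.085 0 0 -0.0005 0 0 0; 0.085 0 0 -0.0005 0 0 0; 0.085 0 0 -0.02 0 0 0; 0.085 0 0 -0.04 0 0 0; 0.085 0 0 -0.07 0 0 0"

```text
t: 19.87
tcp_pos: [515.4, -180.8, 127.2]
ee_rot: [-179.9, -0.1, 101.9]
ft_force: [-0.2, 0.2, -0.3]
grip_width: 0.992
gripper_force: 0.0
```

>>> send_rows:
  plan: "0.085 0 0 -0.04 0 0 0; 0.085 0.02 0.01 -0.06 0 0 0; 0.085 0.05 0.03 -0.07 0 0 0; 0.085 0.08 0.05 -0.07 0 0 0; 0.085 0.11 0.07 -0.07 0 0 0; 0.085 0.14 0.09 -0.07 0 0 0; 0.085 0.17 0.11 -0.07 0 0 0; 0.085 0.19 0.12 -0.07 0 0 0; 0.085 0.2 0.125 -0.07 0 0 0; 0.085 0.2 0.125 -0.07 0 0 0"

```text
t: 20.7
tcp_pos: [597.6, 42.9, 197.2]
ee_rot: [-180.0, -0.0, 102.0]
ft_force: [-0.7, 0.9, -0.6]
grip_width: 0.998
gripper_force: 0.0
```

```bash
python3 -c "
from h import *
delta((597,57.5,47)); wrist('w9'); im=eyes.camera('scene'); save('s9',cv2.resize(im[180:380,220:480],None,fx=3,fy=3))"
```

```text
tcp [597.6  42.9 197.2] [-180.   -0.  102.] t 20.7 grip 1.0 dtool [ 14.3   2.5 150.2]
red [322.9 205.1] [293, 172, 63, 67, 2738] z106 [598.5  61.1] z11 [604.6  40.2]
red [195.5 323. ] [160, 308, 58, 42, 1126] z106 [524.8 -46.4] z11 [ 504.6 -105.6]
```

View pics/s9.png

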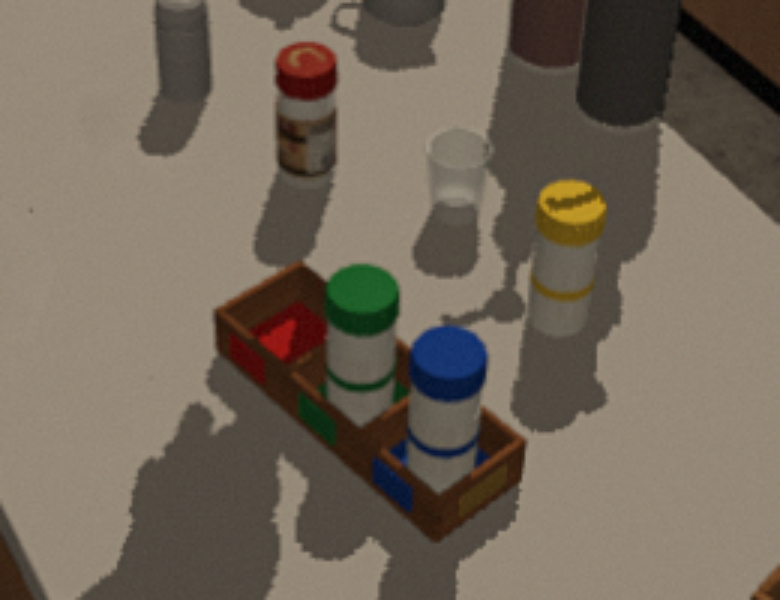

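The blue and green jars stand upright in their wells, and everything else is undisturbed. Now the red jar.

>>> send_rows:
  plan: "0.085 0.009 0.002 0 0 0 0; 0.085 0.017 0.004 0 0 0 0; 0.085 0.017 0.004 0.01 0 0 0; 0.085 0.017 0.004 0.03 0 0 0; 0.085 0.017 0.004 0.06 0 0 0; 0.085 0.017 0.004 0.09 0 0 0; 0.085 0.017 0.004 0.12 0 0 0; 0.085 0.017 0.004 0.14 0 0 0; 0.085 0.017 0.004 0.15 0 0 0; 0.085 0.017 0.004 0.15 0 0 0"

```text
t: 21.63
tcp_pos: [597.1, 57.9, 46.0]
ee_rot: [-179.8, -0.0, 101.8]
ft_force: [-0.2, -0.1, 0.3]
grip_width: 0.996
gripper_force: 0.0
```

>>> send_rows:
  plan: "0.035 0 0 0 0 0 0; 0.035 0 0 0 0 0 0; 0.035 0 0 0 0 0 0; 0.035 0 0 0 0 0 0; 0.035 0 0 0 0 0 0; 0.035 0 0 0 0 0 0; 0.035 0 0 0 0 0 0; 0.035 0 0 0 0 0 0; 0.035 0 0 0 0 0 0; 0.035 0 0 0 0 0 0"
  force: 40

```text
t: 22.47
tcp_pos: [598.8, 57.9, 49.0]
ee_rot: [179.9, 0.0, 101.9]
ft_force: [0.3, 0.3, 8.9]
grip_width: 0.504
gripper_force: 39.4
```

>>> send_rows:
  plan: "0.035 0 0 -0.005 0 0 0; 0.035 0 0 -0.015 0 0 0; 0.035 0 0 -0.03 0 0 0; 0.035 0 0 -0.05 0 0 0; 0.035 0 0 -0.07 0 0 0; 0.035 0 0 -0.09 0 0 0; 0.035 0 0 -0.11 0 0 0; 0.035 0 0 -0.125 0 0 0; 0.035 0 0 -0.13 0 0 0; 0.035 0 0 -0.13 0 0 0"

```text
t: 23.3
tcp_pos: [598.4, 57.9, 179.1]
ee_rot: [179.9, 0.0, 101.9]
ft_force: [0.2, -0.1, -0.7]
grip_width: 0.506
gripper_force: 40.8
```

```bash
python3 -c "
from h import *
delta((500.7,-106,177)); wrist('w10')"
```

```text
tcp [598.4  57.9 179.1] [179.9   0.  101.9] t 23.3 grip 0.51 dtool [-140.3 -129.3    1.9]
red [315.7 334.2] [252, 267, 129, 136, 11803] z106 [612.9 -11.7] z11 [624.7 -67.7]
red [177.7 349.3] [152, 332, 57, 41, 1847] z106 [519.4 -43.5] z11 [ 495.5 -111.6]
green [166. 472.] [148, 460, 35, 20, 438] z106 [ 522.1 -156.8] z11 [ 499.2 -268.3]
```

>>> send_rows:
  plan: "0.035 -0.008 -0.007 0 0 0 0; 0.035 -0.022 -0.02 0 0 0 0; 0.035 -0.04 -0.036 0 0 0 0; 0.035 -0.06 -0.054 0 0 0 0; 0.035 -0.08 -0.072 0 0 0 0; 0.035 -0.1 -0.09 0 0 0 0; 0.035 -0.12 -0.107 0 0 0 0; 0.035 -0.134 -0.12 0 0 0 0; 0.035 -0.144 -0.129 0 0 0 0; 0.035 -0.144 -0.129 0 0 0 0"

```text
t: 24.18
tcp_pos: [499.0, -112.8, 177.1]
ee_rot: [-179.9, 0.0, 101.6]
ft_force: [-0.8, -0.7, -0.5]
grip_width: 0.505
gripper_force: 40.8
```

>>> send_rows:
  plan: "0.035 0 0 0 0 0 0; 0.035 0 0 0 0 0 0; 0.035 0 0 0 0 0 0; 0.035 0 0 0 0 0 0; 0.035 0 0 0 0 0 0; 0.035 0 0 0 0 0 0; 0.035 0 0 0 0 0 0; 0.035 0 0 0 0 0 0; 0.035 0 0 0 0 0 0; 0.035 0 0 0 0 0 0"

```text
t: 25.02
tcp_pos: [501.3, -109.6, 177.6]
ee_rot: [-180.0, 0.0, 101.9]
ft_force: [-0.3, -0.7, -0.8]
grip_width: 0.507
gripper_force: 40.8
```

```bash
python3 -c "
from h import *
delta((501.6,-110,60)); wrist('w11')"
```

```text
tcp [ 501.3 -109.6  177.6] [-180.     0.   101.9] t 25.02 grip 0.51 dtool [ -0.5   0.2 117.6]
red [315.6 195.2] [281, 169, 71, 66, 3575] z106 [495.3 -81.9] z11 [ 499.1 -100.9]
red [315.7 334.3] [252, 267, 129, 136, 11845] z106 [ 515.5 -178.3] z11 [ 527.1 -234.4]
blue [317.4 423.3] [288, 398, 60, 53, 2568] z106 [ 532.3 -252.7] z11 [ 550.4 -337.3]
yellow [540.  347.4] [503, 315, 75, 66, 3717] z106 [ 671.7 -155.9] z11 [ 743.4 -203.3]
```

View pics/w11.png

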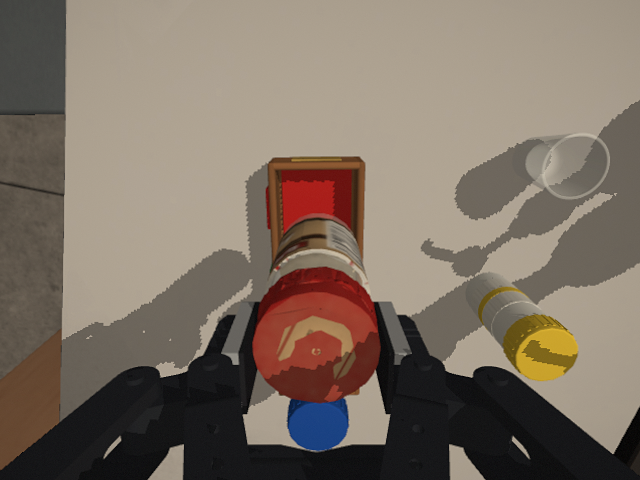

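The red jar is upright over the red well. Lowering it.

>>> send_rows:
  plan: "0.035 0 0 0.015 0 0 0; 0.035 0 0 0.035 0 0 0; 0.035 0 0 0.055 0 0 0; 0.035 0 0 0.07 0 0 0; 0.035 0 0 0.085 0 0 0; 0.035 0 0 0.095 0 0 0; 0.035 0 0 0.103 0 0 0; 0.035 0 0 0.109 0 0 0; 0.035 0 0 0.113 0 0 0; 0.035 0 0 0.115 0 0 0"

```text
t: 25.9
tcp_pos: [501.3, -109.6, 62.4]
ee_rot: [-180.0, 0.0, 101.9]
ft_force: [0.3, 0.7, -2.0]
grip_width: 0.506
gripper_force: 40.9
```

>>> send_rows:
  plan: "0.035 0 0 0.001 0 0 0; 0.035 0 0 0.002 0 0 0; 0.035 0 0 0.003 0 0 0; 0.035 0 0 0.004 0 0 0; 0.035 0 0 0.004 0 0 0; 0.035 0 0 0.004 0 0 0; 0.035 0 0 0.004 0 0 0; 0.035 0 0 0.004 0 0 0; 0.035 0 0 0.004 0 0 0; 0.035 0 0 0.004 0 0 0"

```text
t: 26.73
tcp_pos: [501.9, -109.8, 59.8]
ee_rot: [179.9, 0.0, 101.9]
ft_force: [-2.8, 0.5, 22.8]
grip_width: 0.505
gripper_force: 42.9
```

>>> send_rows:
  plan: "0.05 0 0 -0.0005 0 0 0; 0.055 0 0 -0.0005 0 0 0; 0.06 0 0 -0.0005 0 0 0; 0.085 0 0 -0.0005 0 0 0; 0.085 0 0 -0.0005 0 0 0; 0.085 0 0 -0.0005 0 0 0; 0.085 0 0 -0.0005 0 0 0; 0.085 0 0 -0.02 0 0 0; 0.085 0 0 -0.04 0 0 0; 0.085 0 0 -0.07 0 0 0"

```text
t: 27.57
tcp_pos: [500.4, -109.4, 128.2]
ee_rot: [-179.9, -0.1, 101.9]
ft_force: [-0.1, -0.0, -1.0]
grip_width: 0.996
gripper_force: 0.0
```

>>> send_rows:
  plan: "0.085 0 0 -0.04 0 0 0; 0.085 0.02 0 -0.07 0 0 0; 0.085 0.05 0 -0.08 0 0 0; 0.085 0.09 0 -0.08 0 0 0; 0.085 0.12 0 -0.08 0 0 0; 0.085 0.15 0 -0.08 0 0 0; 0.085 0.18 0 -0.08 0 0 0; 0.085 0.2 0 -0.08 0 0 0; 0.085 0.21 0 -0.08 0 0 0; 0.085 0.21 0 -0.08 0 0 0"

```text
t: 28.4
tcp_pos: [457.7, 97.8, 208.6]
ee_rot: [-180.0, -0.0, 102.0]
ft_force: [-0.1, -0.2, 0.2]
grip_width: 0.995
gripper_force: 0.0
```

```bash
python3 -c "
from h import *
t=eyes.camera('top')[120:320,150:450]; s=eyes.camera('scene')[180:380,230:490]
save('f',np.vstack([cv2.resize(t,(450,300)),cv2.resize(s,(450,300))]))
im=eyes.camera('top'); np.set_printoptions(precision=1,suppress=True)
for c in HUE:
  for ce,st in blobs(im,c,250): print(c,ce,to_world('top',ce,106 if c=='yellow' else 117)[:2])
print(proj('scene',[(500.7,-106,117),(515,-174.5,117),(529.5,-243.5,117)]))
for c in HUE:
  for ce,st in blobs(eyes.camera('scene'),c,150): print(c,ce,to_world('scene',ce,98 if c=='yellow' else 109)[:2])"
```

```text
red [341.8 261.1] [496.8 -98.8]
green [380.6 250.6] [ 512.8 -165.3]
blue [418.7 240.9] [ 527.6 -231.6]
yellow [372.3 157.6] [ 676.5 -159. ]
[[317.1 256.1]
 [341.6 275.8]
 [368.5 297.3]]
red [318.1 260.3] [ 500.9 -109.5]
green [340.4 276.6] [ 516.2 -168.1]
blue [369.1 300.5] [ 530.8 -244.3]
yellow [410.  249.7] [ 679.6 -157.6]
```

View pics/f.png

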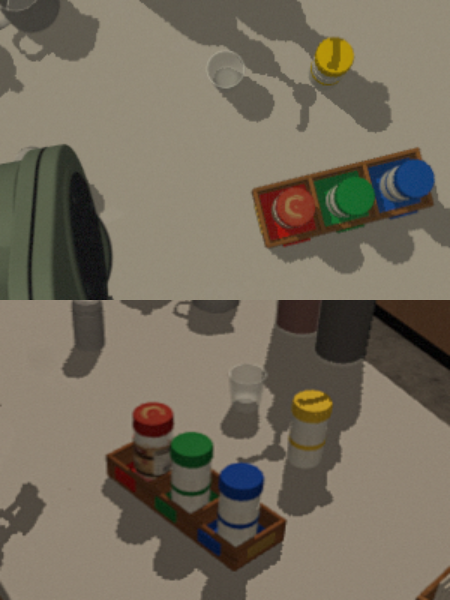

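All three jars stand upright in their matching wells, within a few mm of the pad centres. The yellow jar and the glass are where they started, and the arm is clear.

```bash
python3 -c "
from cell import job
print(job.finish_job())"
```

```text
the job is handed in; nothing more can be done
None
```

I put the red, blue and green jars upright in their matching wells and handed the job in at about 28.5 s; the yellow jar, shaker and shot glass stayed where they were, and the hand-in call returned no verdict.

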